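# Turn the stone-checking torch end for end and load the viewing block

## Task

Get the viewing block ready for checking a stone: draw the torch out of its charging block by the lens end that sticks out, lay it down on the table and let go of it, then take it by its tail end and push it lens first into the bore of the viewing block until it is fully home. Then lay the flat jade tablet, lying flat, on the raised light window on top of the viewing block, between its two end stops, and leave the carved disc and the other things where they are.

Things in the scene. Friction and masses are not known exactly. Their poses are not given: they have to be found in the camera images.
- torch_center (a point): Centre of the black torch, a rod 106 mm long, 28 mm thick all along; a hexagonal collar round its middle (28 mm over flats, 32 mm over corners) stops it rolling. Its y axis points from lens to tail. On the table its centre is 14 mm up. It starts level in the charging block, tail in, 42 mm of its lens end sticking out, centre 26 mm up, and slides out freely. 50 to 105 g.
- torch_lens (a point): Centre of the torch's lens face, the end with the wider head, 53 mm from the torch's centre (on its -y side).
- torch_tail (a point): Centre of the torch's tail face, the end with the slimmer-looking tube, 53 mm from the torch's centre (on its +y side).
- charger: The charging block, fixed: a grey block 80 mm long, 62 mm wide, 53 mm high with a plain flat roof and a level bore in its front face. Origin: centre of its underside; x from the mouth to the back.
- charger_mouth (a point): Middle of the charging block's mouth, in its front face, 26 mm above the table (where the axis of the torch lies in it). Axes as the block's. The bore is 42 mm wide, 36 mm high, 64 mm deep; its floor is 12 mm above the table.
- viewer: The viewing block, fixed: a grey block 80 mm long, 62 mm wide, 53 mm high, with a raised light window on its roof and a level bore in its front face, like the charging block's. Origin: centre of its underside; x from the mouth to the back, y to the left seen from the front.
- viewer_mouth (a point): Middle of the viewing block's mouth, in its front face, 26 mm above the table (where the axis of the torch lies in it). Axes as the block's. The bore is 42 mm wide, 36 mm high, 64 mm deep along x; its floor is 12 mm above the table. Fully home, the lens touches the back wall and 42 mm of the tail end stick out.
- window (a point): Centre of the top of the light window, 59 mm above the table: a flat platform 32 mm (local x) by 70 mm (local y) that stands 6 mm above the roof, with a low steel stop, 3.5 mm high, at each end in y; 64 mm are free between the stops. The tablet's long side goes along local y, from stop to stop. Axes as the viewing block's.
- tablet_center (a point): Centre (half-way up) of the flat grey-green jade tablet, a smooth rounded plate 55 x 45 x 6 mm with rounded edges. It starts flat on a small fixed black stand 10 mm high (44 x 26 mm, so that the tablet overhangs it by 5 mm at each end and 9 mm at each long side), its underside 10 mm above the table; its own x axis runs along the 55 mm length, its y axis across the 45 mm width. 28 to 56 g.
- disc_center (a point): Centre (half-way up) of the carved jade disc, a round rosette with petals, 52 mm across and 12 mm thick, on a like stand 10 mm high; a bystander. It and the tablet lie right of the viewing block as the robot sees it, in either order.
- tape: Roll of tape, 99 mm across, 18 mm high, a bystander; origin at the centre of its underside.
- tin: Round flat ink tin, 60 mm across, 20 mm high, a bystander; origin at the centre of its underside.
Mind the look-alikes: they are no part of the job. What is shaped like the part that bears tablet_center but blue or purple is not meant.

How it is judged:
By the outcome, as a careful person would: the job done as asked, in the order asked, and still so for the second after the job is handed in, with the robot touching nothing.
It also fails if it takes over 72 s, if anything falls off the work surface, if the arm or the gripper's body presses on something with over 40 N, if the wrist force passes 120 N, or if a joint passes its speed limit or range.

## Robot

A 7-joint arm with a two-finger parallel gripper is mounted at the origin on a cart in front of the work surface, level with it; the furniture and walls round the work are solid. World frame = base frame: x ahead of the robot, y to its left, z up, the work surface at z = 0. Lengths are in m, angles in rad, forces in N, time in s.
With the tool pointing down it reaches from about 0.35 to 0.9 m from the base axis. Payload 7.2 kg.
Tool frame: the origin (TCP) lies at the very end of the fingers, on their centre line; the grasp point (between the pads) lies 19 mm behind it; z points along the fingers, y is the line along which they close (so a half turn about z gives the same grasp; the last joint's range is limited). The gripper opens to 88 mm and grips with 3 to 60 N. Pads are 20 mm wide; open, the fingers measure 115 mm over their backs; the gripper's body (75 mm by 178 mm) begins 61 mm behind the grasp point.
Start: joints at [-0.068, 0.411, -0.013, 1.596, 0.006, 1.134, -0.082], TCP at [0.625, -0, 0.223] pointing down, gripper open.
Joint ranges: [-2.95, 2.95], [-0.29, 1.99], [-1.47, 1.44], [0.14, 2.54], [-1.03, 4.17], [0.13, 1.85], [-2.86, 2.86]. Speed limits (rad/s): [2.39, 2.39, 3.01, 3.01, 3.14, 3.14, 3.14].

## Interface

Orientations are given as [roll, pitch, yaw] about the fixed x, y, z axes, in that order (R = Rz(yaw) Ry(pitch) Rx(roll)).
In Python, from plant import env, imaging gives the robot as it stands. The module is installed in compiled form; this text tells all that it offers.
- The arm moves only by the tool step_arm, never from a script. Its argument "deltas" is a list of rows, each a list of 3 entries, a list of its own where there are three numbers: the shift along the tool's x, y, z scaled (see below), then the turn, a rotation vector about the tool's x, y, z scaled (see below), then the closure, from -1 (fully open) to 1 (shut). In form: [[[tx, ty, tz], [rx, ry, rz], gripper], ...]. A call has 1 to 10 rows; each row is the pose to reach, as a shift and turn from the pose commanded when the call began, along the tool's axes at that moment; what a row does not reach only later rows make up. The controller multiplies each number of a shift by 0.3 m and each number of a turn by 90 degrees. A row lasts 1/8 s, in which the tool goes at most 62.5 mm and 10.7 degrees, less where a joint would pass 70% of its speed; a pose out of reach is approached as far as the arm can. A call with a number of a shift or a turn outside -1 to 1 is refused whole. A call with a gripper value outside its range is refused whole. The fingers move at their own pace and stop on an object; "force" is the grip in N (left out, the last holds). Time passes only in rows, so rows that repeat a pose let the fingers close. It gives the time, the measured TCP pose, the force, the opening and the grip force at its end, in the units of the state.
- env.get_state(): the state, without advancing time (a new reading comes with each control period).
- imaging.get_image(name): name is "scene" or "side" or "wrist"; returns (picture, depth): 400x640x3 uint8, red, green, blue; 400x640 float32, m along the optical axis (not along the pixel's ray), 0 where there is no reading.
- imaging.calibration(name): a dict with "fx", "fy", "cx", "cy" (pixels), "origin" and "orientation" of the camera in the world. Camera axes: x right, y down, z forward; pixel columns grow to the right and rows downward; lengths in m; the calibration is good to about 2 mm. A picture is of the moment at which its call begins: read the wrist's pose just before it. calibration takes no time and is no camera call; for the wrist camera it gives the pose at the moment of the call.
- env.hand_in(): hands the job in; it is judged then, once.
Trained networks look in the newest picture that a camera, given by its name, has taken for a name from the list of things; names that differ only in an ending like _2 or _b are one class to them, and where a whole thing is asked for, a point or a joint stands for the part that bears it (a point fixed in the world has none). Each returns a list of dicts, best first, with "score" (0 to 1); they miss things now and then, are a little off and sometimes report something else, mostly with a low value. They report only what shows in the picture. A call takes as long as a camera call. They do not tell look-alikes from the thing itself.
- imaging.boxes_of(camera, thing): "bbox" ([centre column, centre row, width, height] in pixels, round what is visible of it).
- imaging.landmark_of(camera, thing): "position" ([column, row] in pixels: a listed point, or the origin of a listed thing).
The state is a dict: "time_s": time; "joint_pos": joint angles; "qd": joint speeds; "joint_efforts": joint torques, N m; "tool_pos": TCP position; "eef_rot": TCP orientation; "force": force on the tool from outside, world axes, zero at the start; "ft_torque": the same for the moment, N m; "width": finger opening in m; "grip_force": force on a finger pad.
Only numpy, scipy, OpenCV 4.12 (cv2) and the standard library are available. Lean on these libraries where they do the work, as an engineer would, in place of code of your own. Each camera call takes 0.05 s, during which the arm holds its last target. There are 200 camera calls.

## Working session

There is one attempt and no reset: what is moved stays moved. The work goes in short steps, Python scripts to look and compute and a tool call to move; the robot and the scene stay as the last step left them, time stands still between calls to the robot, and variables do not carry over. Pictures are saved under pics/ and viewed, at most 11 in all, crops included, and the job is handed in when it is done.

Besides the shell and the picture viewer there is one more tool, called after "Call:" by a JSON object that holds its "method" and its "body". step_arm: Moves the arm, as the interface text tells. Shifts and turns lie within -1 to 1; 1 stands for 0.3 m of shift or 90 degrees of turn. Its arguments: {"type":"object","properties":{"deltas":{"type":"array","items":{"type":"array"}},"force":{"type":"number"}},"required":["deltas"]}

```bash
mkdir -p pics; cat > h.py <<'E'
import numpy as np, cv2
from plant import env, imaging
from scipy.spatial.transform import Rotation as R
def camR(c):
    o=np.array(c["orientation"],float)
    if o.shape==(3,3): return o
    return R.from_euler('xyz',o).as_matrix() if o.size==3 else R.from_quat(o).as_matrix()
def ray(c,p):
    d=np.array([(p[0]-c["cx"])/c["fx"],(p[1]-c["cy"])/c["fy"],1.]); return camR(c)@d
def atz(c,p,z):
    d=ray(c,p); o=np.array(c["origin"]); return o+d*(z-o[2])/d[2]
def cloud(c,D):
    v,u=np.mgrid[0:400,0:640]
    P=np.stack([(u-c["cx"])/c["fx"]*D,(v-c["cy"])/c["fy"]*D,D],-1)
    W=P@camR(c).T+np.array(c["origin"]); W[D<=0]=np.nan; return W
def save(n,im): cv2.imwrite('pics/'+n+'.png',im[:,:,::-1])
E
python3 - <<'E'
from h import *
Z=dict(torch_center=.026,torch_lens=.026,torch_tail=.026,charger=0,charger_mouth=.026,viewer=0,viewer_mouth=.026,window=.059,tablet_center=.013,disc_center=.016,tape=0,tin=0)
print(imaging.calibration("scene"));
for n in("scene","side"):
    im,D=imaging.get_image(n); save(n+'0',im); c=imaging.calibration(n); np.savez(n+'0',D=D)
    for k,z in Z.items():
        for r in imaging.landmark_of(n,k)[:3]:
            print(n,k,round(r["score"],2),np.round(r["position"]),np.round(atz(c,r["position"],z),3))
print(env.get_state())
E
```

```text
{'fx': 395.29674247162694, 'fy': 395.29674247162694, 'cx': 323.0843547920261, 'cy': 199.9260528237588, 'origin': array([0.13331526, 0.47977071, 0.73743681]), 'orientation': array([-2.39564327,  0.0117103 , -2.30816733])}
scene torch_center 0.48 [270. 295.] [0.505 0.297 0.026]
scene torch_lens 0.61 [279. 282.] [0.517 0.266 0.026]
scene torch_tail 0.48 [342. 214.] [0.561 0.042 0.026]
scene charger 0.67 [262. 317.] [ 0.491  0.331 -0.   ]
scene charger 0.61 [345. 150.] [ 0.744 -0.149  0.   ]
scene charger_mouth 0.69 [271. 299.] [0.497 0.3   0.026]
scene viewer 0.88 [332. 210.] [0.604 0.033 0.   ]
scene viewer 0.62 [260. 316.] [0.495 0.333 0.   ]
scene viewer 0.23 [236. 243.] [0.68  0.268 0.   ]
scene viewer_mouth 0.69 [344. 218.] [0.55  0.048 0.026]
scene viewer_mouth 0.25 [268. 297.] [0.505 0.304 0.026]
scene window 0.65 [329. 195.] [0.605 0.045 0.059]
scene tablet_center 0.61 [407. 158.] [ 0.592 -0.238  0.013]
scene tablet_center 0.57 [342. 178.] [ 0.66  -0.053  0.013]
scene tablet_center 0.47 [385. 174.] [ 0.591 -0.147  0.013]
scene disc_center 0.54 [422. 202.] [ 0.462 -0.137  0.016]

[... 1267 characters left out ...]
 1.3, 'joint_pos': array([-0.06817811,  0.41111001, -0.01270042,  1.59621755,  0.00559437,
        1.13428491, -0.08217334]), 'qd': array([ 0.0002435 ,  0.00117233,  0.00015461,  0.00030278, -0.00091268,
       -0.00110474,  0.0018194 ]), 'joint_efforts': array([ 5.59267319e-04, -5.87741303e+01,  6.41649943e-01, -2.91378129e+01,
       -5.35767898e-02,  1.05367307e-02,  1.38832679e-06]), 'tool_pos': array([ 6.24998201e-01, -2.31175922e-05,  2.22640047e-01]), 'eef_rot': array([ 3.14157742e+00, -6.75704347e-06,  1.57080852e+00]), 'force': array([ 0.28734494, -0.39527921, -0.48278233]), 'ft_torque': array([ 0.0494899 , -0.01204222,  0.04920539]), 'grip_force': 0.0, 'width': 0.08783386874117048}
```

```bash
python3 - <<'E'
import cv2,numpy as np
a=cv2.imread('pics/scene0.png')[110:350,180:480]; b=cv2.imread('pics/side0.png')[120:340,220:440]
a=cv2.resize(a,(600,480),interpolation=cv2.INTER_CUBIC)
cv2.imwrite('pics/a.png',cv2.resize(a,None,fx=1.25,fy=1.25)); cv2.imwrite('pics/b.png',cv2.resize(b,None,fx=2.7,fy=2.7,interpolation=cv2.INTER_CUBIC))
E
```

```text
(no output)
```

View pics/a.png

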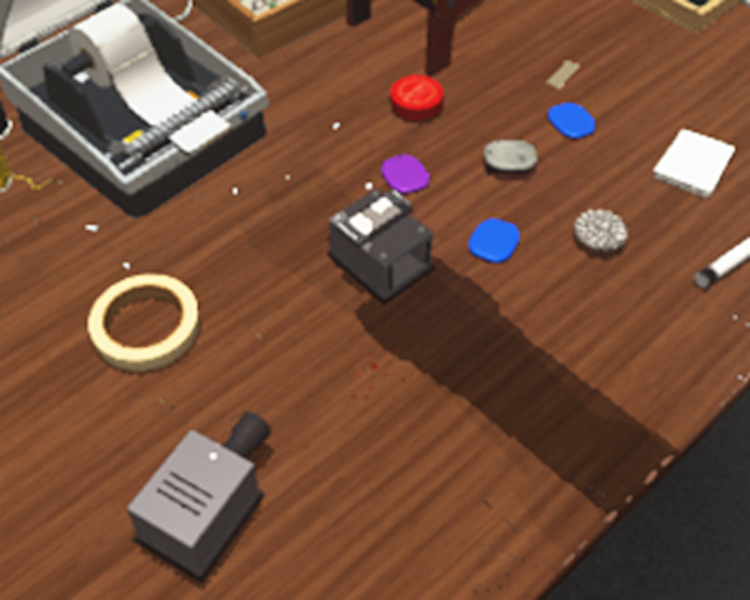

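View pics/b.png

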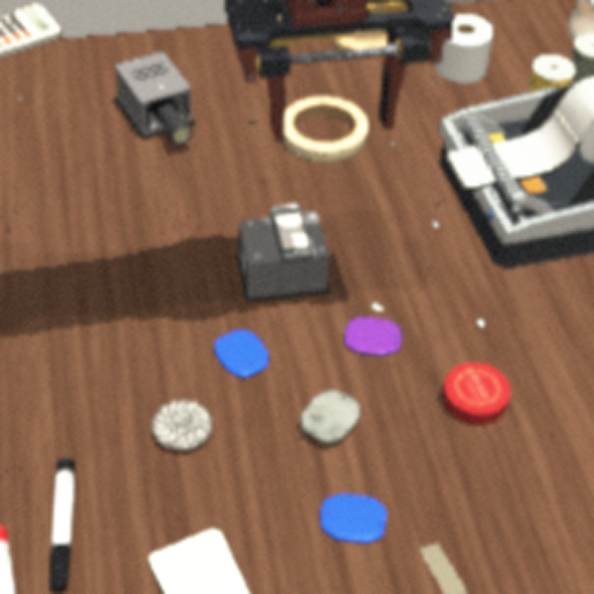

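The scene crop shows the charger at (200,500) with the torch's lens end at (250,432), and the viewer at (380,245) with its mouth towards the robot. Things that could pass for the tablet, in full-frame pixels:
- grey-green plate (384,172): chosen by the description
- blue plates (408,158) and (378,206)
- purple plate (342,179)

The rosette at (420,202) is the disc, which stays where it is.

```bash
python3 - <<'E'
from h import *
def rect(P):
    r=cv2.minAreaRect((P[:,:2]*1000).astype(np.float32)); return np.round(r[0],1),np.round(r[1],1),round(r[2],1)
for n in("scene","side"):
    D=np.load(n+'0.npz')['D']; c=imaging.calibration(n); W=cloud(c,D); x,y,z=W[...,0],W[...,1],W[...,2]
    def sel(cx,cy,r,lo,hi): 
        return W[(np.hypot(x-cx,y-cy)<r)&(z>lo)&(z<hi)]
    for nm,a in dict(charger=(.49,.34,.085,.047,.06),viewer=(.6,.04,.07,.046,.056),window=(.6,.04,.07,.056,.07),tablet=(.592,-.147,.05,.010,.03),disc=(.465,-.135,.05,.012,.04),torch=(.517,.266,.04,.03,.045)).items():
        P=sel(*a); print(n,nm,len(P),rect(P) if len(P)>5 else '',np.round(np.nanmedian(P[:,2]),4) if len(P) else '', np.round(P.mean(0),4))
E
```

```text
scene charger 1299 (array([494.3, 333.6]), array([62.3, 80.7]), 16.5) 0.0532 [0.4924 0.3354 0.0531]
scene viewer 403 (array([592.8,  46.3]), array([65.3, 82. ]), 89.0) 0.0537 [0.5825 0.0471 0.0534]
scene window 342 (array([592.1,  44.1]), array([71.2, 71.4]), 88.8) 0.0598 [0.5989 0.0448 0.0598]
scene tablet 225 (array([ 599. , -150.5]), array([53. , 44.3]), 42.8) 0.0172 [ 0.5979 -0.1496  0.017 ]
scene disc 258 (array([ 466.9, -136.7]), array([50.5, 50. ]), 88.9) 0.0186 [ 0.4656 -0.1336  0.0186]
scene torch 188 (array([511.9, 270.8]), array([25.5, 36.5]), 14.5) 0.0366 [0.5107 0.2696 0.0364]
side charger 322 (array([496.5, 332.5]), array([62.7, 82.2]), 17.3) 0.0517 [0.4961 0.3306 0.0516]
side viewer 342 (array([594.6,  44.1]), array([70., 81.]), 89.8) 0.0519 [0.5902 0.0401 0.0518]
side window 216 (array([597.7,  43.8]), array([77.1, 52.1]), 76.8) 0.0584 [0.6026 0.0427 0.0587]
side tablet 303 (array([ 601.7, -151.4]), array([56.9, 44.9]), 47.2) 0.0153 [ 0.6013 -0.1533  0.0153]
side disc 275 (array([ 469.5, -138. ]), array([48. , 48.2]), 82.6) 0.0169 [ 0.4695 -0.1401  0.0169]
side torch 94 (array([513.7, 278.2]), array([50. , 53.4]), 19.3) 0.0347 [0.511  0.278  0.0352]
```

Call:
{"method": "step_arm", "body": {"deltas": [[[0.15,-0.06,0.05],[0,0,-0.03],-1],[[0.35,-0.14,0.12],[0,0,-0.08],-1],[[0.55,-0.22,0.18],[0,0,-0.13],-1],[[0.75,-0.3,0.25],[0,0,-0.16],-1],[[0.88,-0.36,0.29],[0,0,-0.183],-1],[[0.915,-0.373,0.31],[0,0,-0.183],-1],[[0.915,-0.373,0.31],[0,0,-0.183],-1],[[0.915,-0.373,0.31],[0,0,-0.183],-1]], "force": 25}}

```text
time_s: 2.3
tool_pos: [0.5144, 0.2726, 0.1301]
eef_rot: [3.141, 0.001, 1.855]
force: [0.5, 0.7, 0.4]
width: 0.088
grip_force: 0.0
```

```bash
python3 - <<'E'
from h import *
s=env.get_state(); c=imaging.calibration("wrist"); im,D=imaging.get_image("wrist"); save('w1',im); np.savez('w1',D=D)
print(s['time_s'],s['tool_pos'],s['eef_rot'],c)
W=cloud(c,D); x,y,z=W[...,0],W[...,1],W[...,2]
for nm,m in dict(charger=(np.hypot(x-.495,y-.333)<.085)&(z>.047)&(z<.06), torch=(np.hypot(x-.513,y-.2745)<.028)&(z>.028)&(z<.046)).items():
    P=W[m]; print(nm,len(P)); 
    if len(P)>5: print(cv2.minAreaRect((P[:,:2]*1000).astype(np.float32)),np.median(P[:,2]),P[:,2].max())
for k in("torch_lens","charger_mouth"):
    for r in imaging.landmark_of("wrist",k)[:2]: print(k,r['score'],r['position'],atz(c,r['position'],.026))
E
```

```text
2.3 [0.51442747 0.27263513 0.13007004] [3.14080425e+00 9.22668162e-04 1.85549573e+00] {'fx': 333.4790849439825, 'fy': 333.4790849439825, 'cx': 321.93133166388355, 'cy': 200.72173037075694, 'origin': array([0.49351886, 0.34409183, 0.29139265]), 'orientation': array([ 2.86672214e+00, -2.76913594e-04,  2.85743293e-01])}
charger 10344
((495.0462951660156, 336.64666748046875), (62.203895568847656, 80.23553466796875), 16.890600204467773) 0.05226955377975283 0.055088934934812483
torch 1420
((512.6839599609375, 276.09814453125), (26.566707611083984, 40.751220703125), 16.651567459106445) 0.035335134248943134 0.04043200556135068
torch_lens 0.92 [323.2, 219.7] [0.52037914 0.25670591 0.026     ]
charger_mouth 0.62 [320.5, 166.3] [0.50548218 0.29955087 0.026     ]
```

View pics/w1.png

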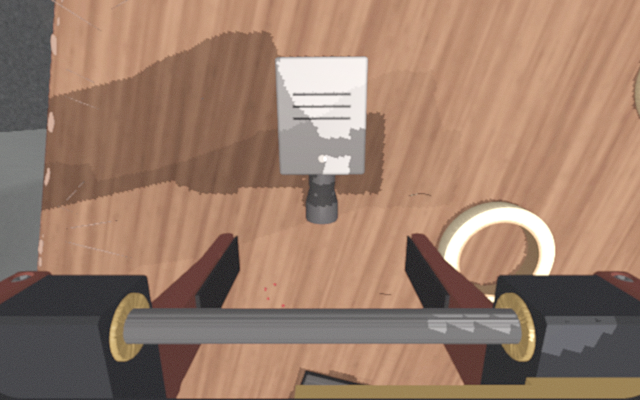

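The crop shows the lens end at (321,205), poking out below the charger at (322,115), with the fingers straddling it. It agrees with the measured geometry.

Call:
{"method": "step_arm", "body": {"deltas": [[[0.01,0,0.15],[0,0,-0.005],-1],[[0.01,0,0.3],[0,0,-0.005],-1],[[0.01,0,0.39],[0,0,-0.005],-1],[[0.01,0,0.403],[0,0,-0.005],-1],[[0.01,0,0.403],[0,0,-0.005],1],[[0.01,0,0.403],[0,0,-0.005],1],[[0.01,0,0.403],[0,0,-0.005],1],[[0.01,0,0.403],[0,0,-0.005],1],[[0.01,0,0.403],[0,0,-0.005],1],[[0.01,0,0.403],[0,0,-0.005],1]], "force": 25}}

```text
time_s: 3.7
tool_pos: [0.5122, 0.2774, 0.0088]
eef_rot: [3.142, -0.0, 1.866]
force: [-0.8, -0.1, 1.0]
width: 0.0313
grip_force: 0.0
```

Call:
{"method": "step_arm", "body": {"deltas": [[[0,0,0],[0,0,0],1],[[0,0,0],[0,0,0],1],[[0,0,0],[0,0,0],1]]}}

```text
time_s: 4.08
tool_pos: [0.5122, 0.2774, 0.0087]
eef_rot: [-3.142, 0.0, 1.866]
force: [-0.2, 0.5, 0.5]
width: 0.027
grip_force: 24.9
```

Call:
{"method": "step_arm", "body": {"deltas": [[[-0.03,0,-0.005],[0,0,0],1],[[-0.08,0,-0.008],[0,0,0],1],[[-0.13,0,-0.008],[0,0,0],1],[[-0.18,0,-0.008],[0,0,0],1],[[-0.23,0,-0.008],[0,0,0],1],[[-0.28,0,-0.008],[0,0,0],1],[[-0.3,0,-0.008],[0,0,0],1],[[-0.3,0,-0.03],[0,0,0],1],[[-0.3,0,-0.1],[0,0,0],1],[[-0.3,0,-0.15],[0,0,0],1]]}}

```text
time_s: 5.32
tool_pos: [0.5385, 0.1923, 0.055]
eef_rot: [3.141, -0.001, 1.867]
force: [0.7, 0.6, -1.0]
width: 0.0273
grip_force: 24.9
```

```bash
python3 - <<'E'
from h import *
s=env.get_state(); c=imaging.calibration("wrist"); im,D=imaging.get_image("wrist"); save('w2',im); im,D=imaging.get_image("side");save('s2',im)
print(s['tool_pos'],s['eef_rot'],s['width'])
a=cv2.imread('pics/w2.png'); b=cv2.imread('pics/s2.png')[100:300,220:420]
cv2.imwrite('pics/v2.png',np.hstack([cv2.resize(a[:,160:480],(400,500)),cv2.resize(b,(400,500))]))
E
```

```text
[0.53853661 0.19225214 0.05495565] [ 3.14065417e+00 -5.22378880e-04  1.86716327e+00] 0.027294445986726455
```

View pics/v2.png

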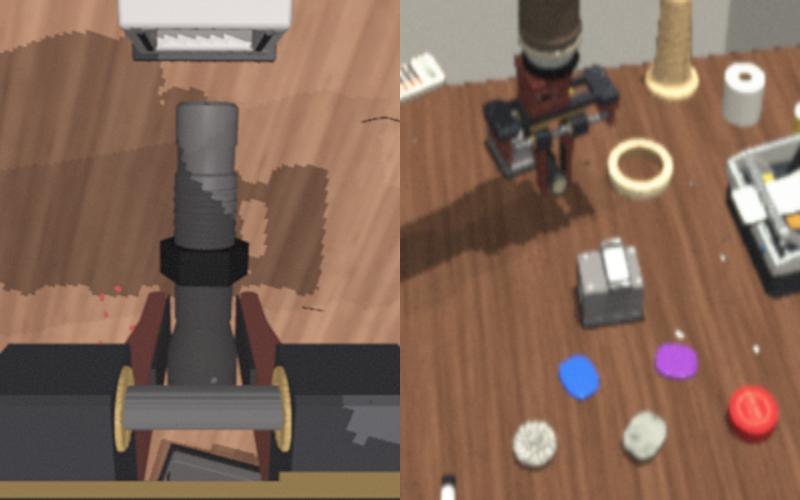

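The left half shows the torch clear of the mouth and held by its lens end, level, with the collar at (205,260). The right half shows the viewer and jades undisturbed.

Call:
{"method": "step_arm", "body": {"deltas": [[[-0.05,-0.05,-0.03],[0,0,-0.1],1],[[-0.1,-0.1,-0.05],[0,0,-0.2],1],[[-0.15,-0.15,-0.05],[0,0,-0.3],1],[[-0.2,-0.2,-0.05],[0,0,-0.4],1],[[-0.26,-0.24,-0.05],[0,0,-0.51],1],[[-0.32,-0.28,-0.05],[0,0,-0.62],1],[[-0.38,-0.31,-0.05],[0,0,-0.72],1],[[-0.412,-0.323,-0.05],[0,0,-0.812],1],[[-0.412,-0.323,-0.05],[0,0,-0.812],1],[[-0.412,-0.323,-0.05],[0,0,-0.812],1]]}}

```text
time_s: 6.68
tool_pos: [0.4818, 0.0455, 0.0687]
eef_rot: [3.141, 0.0, 3.139]
force: [-0.1, -0.8, -0.8]
width: 0.0277
grip_force: 24.9
```

Call:
{"method": "step_arm", "body": {"deltas": [[[0,0,0.08],[0,-0.015,0],1],[[0,0,0.15],[0,-0.033,0],1],[[0,0,0.19],[0,-0.033,0],1],[[0,0,0.205],[0,-0.033,0],1],[[0,0,0.215],[0,-0.033,0],1],[[0,0,0.222],[0,-0.033,0],1],[[0,0,0.222],[0,-0.033,0],1],[[0,0,0.222],[0,-0.033,0],1]]}}

```text
time_s: 7.68
tool_pos: [0.4819, 0.0447, 0.0024]
eef_rot: [3.142, 0.052, 3.141]
force: [0.4, 1.0, -1.2]
width: 0.0274
grip_force: 24.9
```

Call:
{"method": "step_arm", "body": {"deltas": [[[0,0,0],[0,0,0],-0.2],[[0,0,0],[0,0,0],-0.5],[[0,0,0],[0,0,0],-1],[[0,0,0],[0,0,0],-1],[[0,0,-0.1],[0,0.015,0],-1],[[0,0,-0.25],[0,0.033,0],-1],[[0.1,0,-0.4],[0,0.033,0],-1],[[0.2,0,-0.43],[0,0.033,0],-1],[[0.23,0,-0.43],[0,0.033,0],-1],[[0.23,0,-0.43],[0,0.033,0],-1]]}}

```text
time_s: 8.93
tool_pos: [0.4062, 0.0446, 0.1273]
eef_rot: [-3.141, 0.0, 3.141]
force: [-0.6, -0.0, -0.4]
width: 0.0878
grip_force: 0.0
```

```bash
python3 - <<'E'
from h import *
s=env.get_state(); print(s['tool_pos'],s['eef_rot'])
for n in("scene","side","wrist"):
    c=imaging.calibration(n); im,D=imaging.get_image(n); save(n+'3',im); W=cloud(c,D); x,y,z=W[...,0],W[...,1],W[...,2]
    m=(abs(x-.45)<.07)&(abs(y-.045)<.035)&(z>.012)&(z<.036)
    P=W[m]; print(n,len(P)); 
    if len(P)>5: print(cv2.minAreaRect((P[:,:2]*1000).astype(np.float32)),np.percentile(P[:,2],[50,95]))
    for k in("torch_lens","torch_tail"):
        for r in imaging.landmark_of(n,k)[:1]: print(k,r['score'],r['position'],atz(c,r['position'],.014))
E
```

```text
[0.40615348 0.0445638  0.12725507] [-3.14125590e+00  2.44655344e-04  3.14149140e+00]
scene 475
((449.9127197265625, 43.58706283569336), (107.03907775878906, 28.32717514038086), 3.8929197788238525) [0.02347666 0.02889892]
torch_lens 0.62 [356.9, 232.0] [0.50577852 0.04714187 0.014     ]
torch_tail 0.64 [389.7, 259.7] [0.40360719 0.04939778 0.014     ]
side 303
((451.8719177246094, 39.59716033935547), (105.52339935302734, 26.573671340942383), 0.4285270869731903) [0.02136174 0.02675026]
torch_lens 0.81 [290.7, 219.2] [0.50407498 0.05365747 0.014     ]
torch_tail 0.9 [252.4, 226.6] [0.39983702 0.04324292 0.014     ]
wrist 3125
((450.460205078125, 45.532386779785156), (32.23013687133789, 106.39042663574219), 89.28057861328125) [0.0225832 0.0270775]
torch_lens 0.72 [320.0, 296.6] [0.50198595 0.04369759 0.014     ]
torch_tail 0.64 [322.9, 188.2] [0.39839386 0.04620187 0.014     ]
```

View pics/wrist3.png

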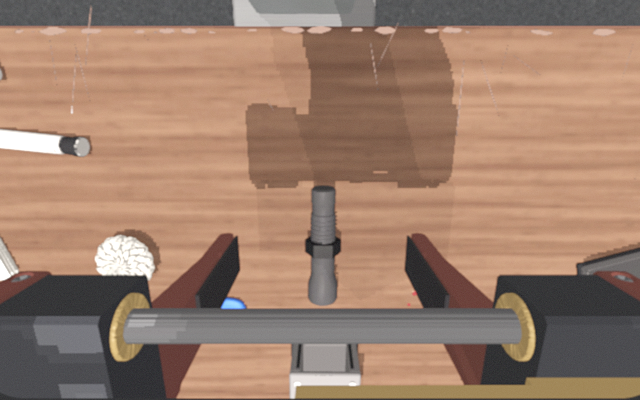

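The torch lies on the table, collar at (323,245), tail towards the robot at (323,190), lens facing the bore at (325,352). Now I'll take the tail.

Call:
{"method": "step_arm", "body": {"deltas": [[[-0.02,0.003,0.15],[0,0,0.005],-1],[[-0.02,0.003,0.3],[0,0,0.008],-1],[[-0.02,0.003,0.39],[0,0,0.008],-1],[[-0.02,0.003,0.414],[0,0,0.008],-1],[[-0.02,0.003,0.416],[0,0,0.008],-1],[[-0.02,0.003,0.416],[0,0,0.008],1],[[-0.02,0.003,0.416],[0,0,0.008],1],[[-0.02,0.003,0.416],[0,0,0.008],1],[[-0.02,0.003,0.416],[0,0,0.008],1],[[-0.02,0.003,0.416],[0,0,0.008],1]], "force": 30}}

```text
time_s: 10.62
tool_pos: [0.4122, 0.0457, 0.0027]
eef_rot: [3.142, 0.0, 3.129]
force: [0.1, 0.5, 0.6]
width: 0.0415
grip_force: 0.0
```

Call:
{"method": "step_arm", "body": {"deltas": [[[0,0,0],[0,0,0],1],[[0,0,0],[0,0,0],1],[[0,0,0],[0,0,0],1],[[0,0,0],[0,0,0],1],[[0,0,-0.02],[0,0,-0.003],1],[[0,0,-0.053],[0,0,-0.005],1],[[0,0,-0.053],[0,0,-0.005],1],[[0,0,-0.053],[0,0,-0.005],1]]}}

```text
time_s: 11.62
tool_pos: [0.4123, 0.0456, 0.0187]
eef_rot: [-3.142, 0.001, 3.137]
force: [0.6, -0.7, -0.9]
width: 0.0271
grip_force: 30.0
```

```bash
python3 - <<'E'
from h import *
s=env.get_state(); print(s['tool_pos'],s['eef_rot'],s['width'])
for n in("scene","side"):
    c=imaging.calibration(n); im,D=imaging.get_image(n); save(n+'4',im); W=cloud(c,D); x,y,z=W[...,0],W[...,1],W[...,2]
    m=(x>.44)&(x<.53)&(abs(y-.045)<.035)&(z>.03)&(z<.06)
    P=W[m]; print(n,len(P)); 
    if len(P)>5: print(cv2.minAreaRect((P[:,:2]*1000).astype(np.float32)),[ (round(a,2),round(np.percentile(P[abs(P[:,0]-a)<.006][:,2],95),4),np.round(np.percentile(P[abs(P[:,0]-a)<.006][:,1],[2,98]),4)) for a in(.45,.47,.49,.5) if (abs(P[:,0]-a)<.006).sum()>3])
    m=(x>.54)&(x<.65)&(abs(y-.045)<.05)&(z>.046)&(z<.0555); P=W[m]; print('viewer',len(P)); print(cv2.minAreaRect((P[:,:2]*1000).astype(np.float32)),np.median(P[:,2]))
a=cv2.imread('pics/scene4.png')[150:290,280:450]; b=cv2.imread('pics/side4.png')[150:290,220:390]
cv2.imwrite('pics/v4.png',np.hstack([cv2.resize(a,(400,330)),cv2.resize(b,(400,330))]))
E
```

```text
[0.41227239 0.04557964 0.0186881 ] [-3.14155417e+00  5.48506872e-04  3.13653585e+00] 0.027090471909129953
scene 35
((498.13812255859375, 43.384403228759766), (25.42412567138672, 11.948692321777344), 65.59947967529297) [(0.49, np.float64(0.0452), array([0.0333, 0.0443])), (0.5, np.float64(0.0455), array([0.0331, 0.0548]))]
viewer 397
((592.9755859375, 45.92169952392578), (65.4692611694336, 81.78477478027344), 89.75202178955078) 0.05345388858085498
side 161
((476.83892822265625, 39.20359802246094), (56.22307205200195, 24.057741165161133), 0.8976176977157593) [(0.45, np.float64(0.0444), array([0.0275, 0.0501])), (0.47, np.float64(0.0409), array([0.0304, 0.0484])), (0.49, np.float64(0.0431), array([0.0296, 0.0502])), (0.5, np.float64(0.0434), array([0.0289, 0.0494]))]
viewer 332
((595.10400390625, 41.20277404785156), (68.35682678222656, 79.75199890136719), 89.00089263916016) 0.05198170021747406
```

View pics/v4.png

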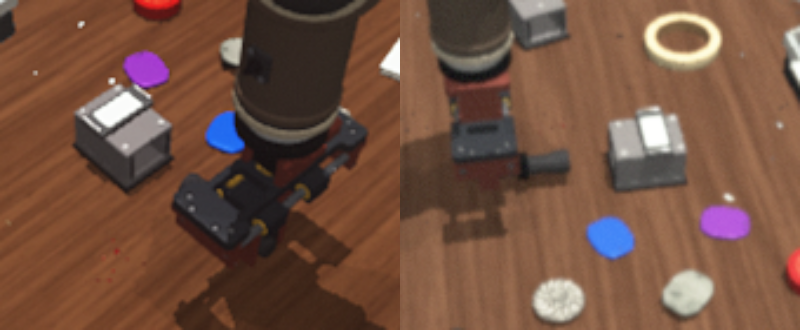

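Left: viewer mouth at (150,155), with the torch hidden by the hand. Right: torch level in the hand, its lens at (565,163) aimed at the bore. Push in.

Call:
{"method": "step_arm", "body": {"deltas": [[[-0.08,0,0],[0,0,0],1],[[-0.14,0,0],[0,0,0],1],[[-0.18,0,0],[0,0,0],1],[[-0.22,0,0],[0,0,0],1],[[-0.26,0,0.003],[0,0,0],1],[[-0.29,0,0.005],[0,0,0],1],[[-0.32,0,0.007],[0,0,0],1],[[-0.34,0,0.008],[0,0,0],1],[[-0.355,0,0.009],[0,0,0],1],[[-0.355,0,0.009],[0,0,0],1]]}}

```text
time_s: 12.98
tool_pos: [0.5187, 0.0452, 0.0158]
eef_rot: [3.142, -0.0, 3.137]
force: [0.4, -0.3, -0.2]
width: 0.0268
grip_force: 30.0
```

Call:
{"method": "step_arm", "body": {"deltas": [[[-0.01,0,0.003],[0,0,0],1],[[-0.018,0,0.003],[0,0,0],1],[[-0.024,0,0.003],[0,0,0],1],[[-0.029,0,0.003],[0,0,0],1],[[-0.034,0,0.003],[0,0,0],1],[[-0.038,0,0.003],[0,0,0],1],[[-0.038,0,0.003],[0,0,0],1]]}}

```text
time_s: 13.85
tool_pos: [0.5263, 0.0451, 0.0144]
eef_rot: [-3.14, -0.007, 3.137]
force: [-11.6, 0.2, 8.8]
width: 0.0271
grip_force: 30.0
```

Call:
{"method": "step_arm", "body": {"deltas": [[[-0.006,0,-0.002],[0,0,0],1],[[-0.01,0,-0.003],[0,0,0],1],[[-0.01,0,-0.003],[0,0,0],1]]}}

```text
time_s: 14.22
tool_pos: [0.5263, 0.0451, 0.0144]
eef_rot: [-3.139, -0.012, 3.138]
force: [-17.5, 1.6, 9.1]
width: 0.027
grip_force: 30.0
```

Call:
{"method": "step_arm", "body": {"deltas": [[[0.02,0,0],[0,0,0],1],[[0.02,0,0],[0,0,0],1],[[0.02,0,0],[0,0,0],-0.3],[[0.02,0,0],[0,0,0],-1],[[0.02,0,0],[0,0,0],-1],[[0.02,0,0],[0,0,0],-1],[[0.02,0,-0.1],[0,0,0],-1],[[0.02,0,-0.3],[0,0,0],-1],[[0.02,0,-0.45],[0,0,0],-1],[[0.02,0,-0.5],[0,0,0],-1]]}}

```text
time_s: 15.48
tool_pos: [0.5284, 0.0454, 0.1686]
eef_rot: [3.141, 0.005, 3.137]
force: [0.5, 0.1, 0.0]
width: 0.0878
grip_force: 0.0
```

Call:
{"method": "step_arm", "body": {"deltas": [[[0,-0.08,0],[0,0,0.1],-1],[[-0.05,-0.2,0],[0,0,0.2],-1],[[-0.1,-0.35,0],[0,0,0.3],-1],[[-0.15,-0.5,0],[0,0,0.4],-1],[[-0.2,-0.6,0],[0,0,0.5],-1],[[-0.24,-0.65,0],[0,0,0.6],-1],[[-0.24,-0.65,0],[0,0,0.7],-1],[[-0.24,-0.65,0],[0,0,0.8],-1],[[-0.24,-0.65,0],[0,0,0.9],-1],[[-0.24,-0.65,0],[0,0,1.0],-1]]}}

```text
time_s: 16.73
tool_pos: [0.5974, -0.1502, 0.1644]
eef_rot: [-3.14, 0.0, 1.561]
force: [-0.1, -0.1, 0.1]
width: 0.0879
grip_force: 0.0
```

```bash
python3 - <<'E'
from h import *
s=env.get_state(); print(s['tool_pos'],s['eef_rot'],s['joint_pos'],s['force'])
for n in("scene","side"):
    c=imaging.calibration(n); im,D=imaging.get_image(n); save(n+'5',im); W=cloud(c,D); x,y,z=W[...,0],W[...,1],W[...,2]
    m=(x>.49)&(x<.55)&(abs(y-.045)<.016)&(z>.02)&(z<.06)
    P=W[m]; print(n,len(P)); 
    if len(P)>5: print('tail',np.percentile(P[:,0],[1,5,95]))
    m=(x>.54)&(x<.65)&(abs(y-.045)<.05)&(z>.046)&(z<.056); P=W[m]; print('viewer',len(P)); print(cv2.minAreaRect((P[:,:2]*1000).astype(np.float32)),P[:,0].min(),np.median(P[:,2]))
    k="torch_tail"
    for r in imaging.landmark_of(n,k)[:2]: print(k,r['score'],r['position'],atz(c,r['position'],.026))
    m=(np.hypot(x-.6,y+.15)<.045)&(z>.010)&(z<.03)
    P=W[m]; print('tab',len(P),cv2.minAreaRect((P[:,:2]*1000).astype(np.float32)) if len(P)>5 else '')
a=cv2.imread('pics/scene5.png')[150:270,300:440]; b=cv2.imread('pics/side5.png')[180:300,240:380]
cv2.imwrite('pics/v5.png',np.hstack([cv2.resize(a,(400,343)),cv2.resize(b,(400,343))]))
E
```

```text
[ 0.5974374  -0.15020663  0.16438445] [-3.13952712e+00  3.13845992e-05  1.56084129e+00] [ 0.25885769  0.45461505 -0.12503698  1.6763495   0.06481007  1.01669869
  0.10220451] [-0.12745578 -0.05856607  0.07789117]
scene 160
tail [0.51037386 0.5111527  0.54759519]
viewer 411
((592.5296630859375, 45.68836212158203), (81.28949737548828, 65.26620483398438), 0.3279145061969757) 0.5519667447852027 0.0534194832983369
torch_tail 0.72 [354.1, 226.0] [0.51627084 0.04651956 0.026     ]
tab 224 ((599.608154296875, -151.08148193359375), (53.115352630615234, 43.75891876220703), 43.31293487548828)
side 104
tail [0.51314852 0.51416012 0.54837041]
viewer 73
((598.1875, 29.78191375732422), (77.300537109375, 44.52791976928711), 7.453158855438232) 0.5613243845288693 0.051848882245021266
torch_tail 0.53 [294.8, 216.6] [0.51508113 0.04970315 0.026     ]
torch_tail 0.44 [323.8, 221.2] [0.58899006 0.019412   0.026     ]
tab 304 ((601.6539916992188, -151.6109619140625), (54.60723114013672, 43.86004638671875), 43.97452926635742)
```

View pics/v5.png

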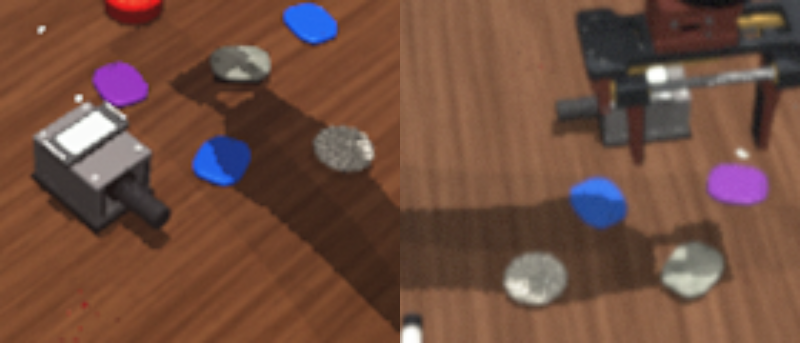

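Left: the torch's tail at (140,200) sticks out of the bore, measured at about 42 mm, so it is home. The grey-green tablet is at (240,65), the blue decoys at (220,160) and (310,22), the disc at (343,148).

Call:
{"method": "step_arm", "body": {"deltas": [[[0,0,0.05],[0,0,0.1],-1],[[0,0,0.1],[0,0,0.2],-1],[[0,0,0.15],[0,0,0.3],-1],[[0,0,0.15],[0,0,0.4],-1],[[0,0,0.15],[0,0,0.5],-1],[[0,0,0.15],[0,0,0.5],-1],[[0,0,0.15],[0,0,0.5],-1]]}}

```text
time_s: 17.8
tool_pos: [0.598, -0.1501, 0.1206]
eef_rot: [-3.141, 0.0, 0.785]
force: [-0.4, 0.7, -0.6]
width: 0.0877
grip_force: 0.0
```

```bash
python3 - <<'E'
from h import *
s=env.get_state(); c=imaging.calibration("wrist"); im,D=imaging.get_image("wrist"); save('w6',im)
p=s['tool_pos'];Rt=R.from_euler('xyz',s['eef_rot']); print(p,s['eef_rot'],np.round(Rt.as_matrix(),3))
W=cloud(c,D); x,y,z=W[...,0],W[...,1],W[...,2]
m=((np.hypot(x-.6,y+.151)<.045)&(z>.010)&(z<.03))
P=W[m]; r=cv2.minAreaRect((P[:,:2]*1000).astype(np.float32)); print(len(P),r,np.median(P[:,2]),np.median(P[:,:2],0))
d=np.array([r[0][0]/1000,r[0][1]/1000,p[2]])-p; print('tool delta/0.3',Rt.inv().apply(d)/.3)
for q in imaging.landmark_of("wrist","tablet_center")[:3]: print(q['score'],q['position'],atz(c,q['position'],.013))
E
```

```text
[ 0.59802345 -0.15013165  0.12061485] [-3.14140615e+00  2.09282521e-04  7.85493979e-01] [[ 0.707  0.707 -0.   ]
 [ 0.707 -0.707 -0.   ]
 [-0.    -0.    -1.   ]]
2977 ((600.635498046875, -148.05593872070312), (54.66389465332031, 44.533687591552734), 44.07280349731445) 0.01549853035255061 [ 0.601716   -0.14726052]
tool delta/0.3 [ 1.10490483e-02  1.26522385e-03 -2.54833671e-06]
0.95 [398.4, 269.2] [ 0.60029947 -0.24385643  0.013     ]
0.87 [188.9, 170.0] [ 0.53824063 -0.05578119  0.013     ]
0.82 [293.8, 52.6] [ 0.66297002 -0.05508343  0.013     ]
```

View pics/w6.png

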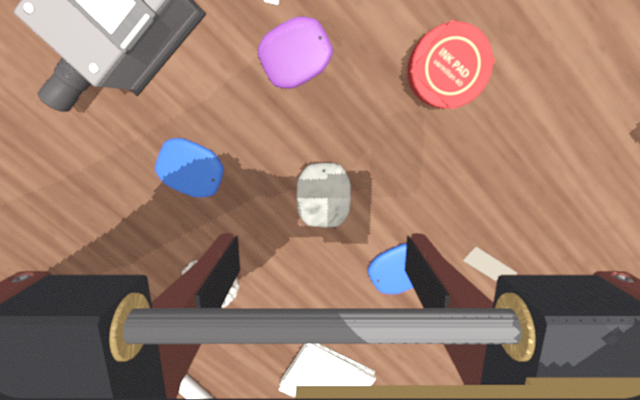

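The tablet is at (323,195), lined up with the fingers. Purple (295,52), blue (190,167) and blue (395,268) are the look-alikes, clear of the fingertips. Descend and grip across its width.

Call:
{"method": "step_arm", "body": {"deltas": [[[0.006,0.006,0.1],[0,0,0.008],-0.6],[[0.006,0.006,0.2],[0,0,0.01],-0.6],[[0.006,0.006,0.29],[0,0,0.01],-0.6],[[0.006,0.006,0.35],[0,0,0.01],-0.6],[[0.006,0.006,0.37],[0,0,0.01],-0.6],[[0.006,0.006,0.37],[0,0,0.01],-0.6]], "force": 18}}

```text
time_s: 18.65
tool_pos: [0.6009, -0.1503, 0.01]
eef_rot: [3.141, -0.0, 0.765]
force: [0.3, -0.1, -0.6]
width: 0.0704
grip_force: 0.0
```

Call:
{"method": "step_arm", "body": {"deltas": [[[0,0,0.005],[0,0,0],-0.4],[[0,0,0.005],[0,0,0],-0.2],[[0,0,0.005],[0,0,0],1],[[0,0,0.005],[0,0,0],1],[[0,0,0.005],[0,0,0],1],[[0,0,0.005],[0,0,0],1],[[0,0,0.005],[0,0,0],1]]}}

```text
time_s: 19.52
tool_pos: [0.6009, -0.1502, 0.0087]
eef_rot: [3.141, -0.0, 0.765]
force: [-0.4, -0.0, 6.0]
width: 0.0429
grip_force: 18.0
```

Call:
{"method": "step_arm", "body": {"deltas": [[[0,0,-0.03],[0,0,0],1],[[0,0,-0.1],[0,0,0],1],[[0,0,-0.2],[0,0,0],1],[[0,0,-0.3],[0,0,0],1],[[0,0,-0.35],[0,0,0],1],[[0,0,-0.35],[0,0,0],1]]}}

```text
time_s: 20.27
tool_pos: [0.6011, -0.1503, 0.1141]
eef_rot: [3.14, -0.001, 0.765]
force: [-0.3, -0.0, -1.0]
width: 0.0433
grip_force: 18.0
```

```bash
python3 - <<'E'
from h import *
s=env.get_state(); print(s['tool_pos'],s['eef_rot'],s['width'],s['force'])
for n in("scene","side","wrist"):
    c=imaging.calibration(n)
    if n=="wrist": im,D=imaging.get_image(n); save('w7',im)
    else: D=np.load(n+'0.npz')['D']
    W=cloud(c,D); x,y,z=W[...,0],W[...,1],W[...,2]
    m=(x>.545)&(x<.65)&(abs(y-.045)<.045)
    zr=np.median(z[m&(z>.048)&(z<.0555)])
    P=W[m&(z>zr+.0035)&(z<zr+.007)]; print(n,'roof',zr,len(P),'win x',np.percentile(P[:,0],[2,10,50,90,98]),'y',np.percentile(P[:,1],[1,5,50,95,99]))
    Q=W[m&(z>zr-.003)&(z<zr+.003)]; print('roof x',np.percentile(Q[:,0],[1,99]),'y',np.percentile(Q[:,1],[1,99]))
    S=W[m&(z>zr+.0075)&(z<zr+.02)]; print('stops',len(S),np.percentile(S[:,1],[2,50,98]) if len(S)>3 else '')
    imaging.get_image(n)
    for r in imaging.landmark_of(n,"window")[:1]: print(r['score'],r['position'],atz(c,r['position'],.059))
E
```

```text
[ 0.60113901 -0.15028076  0.11413615] [ 3.14016874e+00 -1.05955605e-03  7.64983719e-01] 0.043253111836902745 [-0.32044613 -0.03298777 -1.02631359]
scene roof 0.05368147696854608 217 win x [0.58471627 0.58702195 0.59990554 0.61418914 0.61683495] y [0.01039916 0.01346647 0.04455701 0.07358465 0.07866902]
roof x [0.55322548 0.63151621] y [0.01453285 0.07797128]
stops 67 [0.00885178 0.04558581 0.07880593]
0.84 [327.3, 197.0] [0.60294616 0.05054795 0.059     ]
side roof 0.05187513465657989 147 win x [0.57470828 0.58840341 0.60195107 0.61626165 0.61874315] y [0.00697902 0.01036797 0.0388991  0.07507266 0.07811197]
roof x [0.55577237 0.6348949 ] y [0.00924294 0.07449979]
stops 66 [0.00900229 0.0491348  0.07951874]
0.53 [330.1, 205.8] [0.60962024 0.04129798 0.059     ]
wrist roof 0.05254017202572725 2429 win x [0.58631059 0.58784053 0.59755852 0.61262871 0.61672711] y [0.01179539 0.0123332  0.02675399 0.04691162 0.05230493]
roof x [0.55486842 0.62322115] y [0.01206114 0.07587813]
stops 374 [0.0114761  0.01344302 0.04635123]
```

View pics/w7.png

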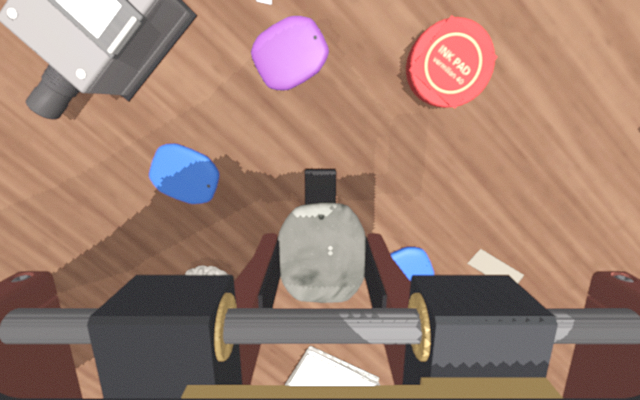

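The tablet is held flat between the fingers at (322,252); its stand at (320,185) is empty. The viewer shows at top left. Carry it over the window.

Call:
{"method": "step_arm", "body": {"deltas": [[[0.04,-0.04,0],[0,0,-0.06],1],[[0.1,-0.1,0],[0,0,-0.15],1],[[0.17,-0.175,0],[0,0,-0.24],1],[[0.24,-0.25,0],[0,0,-0.33],1],[[0.31,-0.32,0],[0,0,-0.42],1],[[0.37,-0.385,0],[0,0,-0.48],1],[[0.42,-0.44,0],[0,0,-0.51],1],[[0.451,-0.468,0],[0,0,-0.51],1],[[0.451,-0.468,0],[0,0,-0.51],1],[[0.451,-0.468,0],[0,0,-0.51],1]]}}

```text
time_s: 21.88
tool_pos: [0.6011, 0.0436, 0.1132]
eef_rot: [-3.142, 0.001, 1.564]
force: [-0.6, 0.4, 0.5]
width: 0.0429
grip_force: 18.0
```

Call:
{"method": "step_arm", "body": {"deltas": [[[0,0,0.05],[0,0,0],1],[[0,0,0.1],[0,0,0],1],[[0,0,0.12],[0,0,0],1],[[0,0,0.12],[0,0,0],1],[[0,0,0.12],[0,0,0],1]]}}

```text
time_s: 22.5
tool_pos: [0.6013, 0.0448, 0.0775]
eef_rot: [3.141, -0.0, 1.566]
force: [-0.3, 0.4, -1.3]
width: 0.0426
grip_force: 18.0
```

```bash
python3 - <<'E'
from h import *
s=env.get_state(); print(s['tool_pos'],s['eef_rot'],s['width'],s['force'])
for n in("wrist","side"):
    c=imaging.calibration(n); im,D=imaging.get_image(n); save(n+'8',im)
    W=cloud(c,D); x,y,z=W[...,0],W[...,1],W[...,2]
    m=(abs(x-.6015)<.019)&(abs(y-.045)<.045)&(z>.07)&(z<.09)
    P=W[m]; print(n,len(P), np.percentile(P[:,1],[1,50,99]) if len(P)>5 else '',np.median(P[:,2]) if len(P) else '')
    m=(abs(x-.6015)<.016)&(abs(y-.045)<.045)&(z>.056)&(z<.0665); P=W[m]; print('window',len(P),np.percentile(P[:,1],[1,50,99]) if len(P)>5 else '')
E
python3 - <<'E'
import cv2,numpy as np
a=cv2.imread('pics/wrist8.png')[100:350,200:450]; b=cv2.imread('pics/side8.png')[160:260,270:370]
cv2.imwrite('pics/v8.png',np.hstack([cv2.resize(a,(400,400)),cv2.resize(b,(400,400))]))
E
```

```text
[0.60126709 0.04484821 0.07749698] [ 3.14119034e+00 -1.03392495e-04  1.56607445e+00] 0.04264908457322664 [-0.31610706  0.39332669 -1.25899092]
wrist 6945 [0.02103329 0.0489689  0.073088  ] 0.08422446764511288
window 1509 [0.0661407  0.07468287 0.08220897]
side 195 [0.01489754 0.03993216 0.06940526] 0.08403419708178961
window 86 [0.0076268  0.02360511 0.0424619 ]
```

View pics/v8.png

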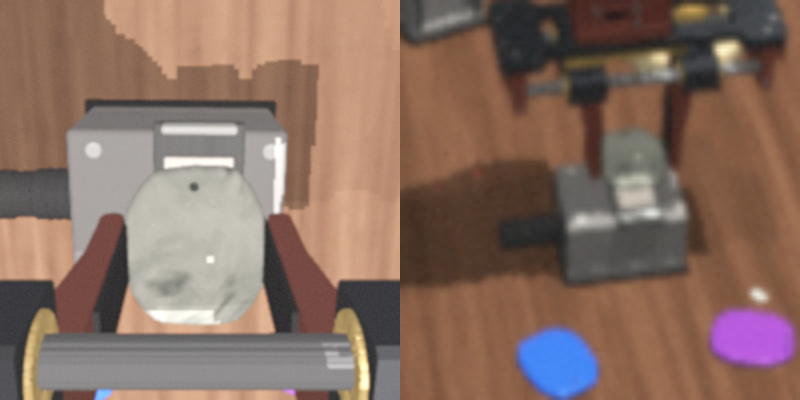

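Left: the tablet at (196,245) sits in line with the window (columns 155–244), stop at (200,130). Both cameras agree that it is centred to within a millimetre or so. Lower it.

Call:
{"method": "step_arm", "body": {"deltas": [[[0,0,0.025],[0,0,0],1],[[0,0,0.045],[0,0,0],1],[[0,0,0.055],[0,0,0],1],[[0,0,0.06],[0,0,0],1],[[0,0,0.06],[0,0,0],1]]}}

```text
time_s: 23.22
tool_pos: [0.601, 0.0448, 0.0592]
eef_rot: [-3.141, 0.0, 1.566]
force: [-0.1, -0.2, -0.5]
width: 0.0432
grip_force: 18.0
```

Call:
{"method": "step_arm", "body": {"deltas": [[[0,0,0.002],[0,0,0],1],[[0,0,0.004],[0,0,0],1],[[0,0,0.004],[0,0,0],1]]}}

```text
time_s: 23.6
tool_pos: [0.601, 0.0448, 0.0581]
eef_rot: [3.142, 0.0, 1.566]
force: [-0.0, -0.4, 0.2]
width: 0.0428
grip_force: 18.0
```

Call:
{"method": "step_arm", "body": {"deltas": [[[0,0,0.002],[0,0,0],1],[[0,0,0.003],[0,0,0],1],[[0,0,0.003],[0,0,0],1]]}}

```text
time_s: 23.98
tool_pos: [0.6011, 0.0448, 0.0577]
eef_rot: [3.141, 0.0, 1.566]
force: [-1.7, 0.1, 4.6]
width: 0.0431
grip_force: 18.0
```

Call:
{"method": "step_arm", "body": {"deltas": [[[0,0,0],[0,0,0],-0.1],[[0,0,0],[0,0,0],-0.2],[[0,0,0],[0,0,0],-0.4],[[0,0,0],[0,0,0],-0.4],[[0,0,-0.05],[0,0,0],-0.4],[[0,0,-0.2],[0,0,0],-0.4],[[-0.2,0,-0.4],[0,0,0],-0.4],[[-0.4,0,-0.4],[0,0,0],-0.4],[[-0.6,0,-0.4],[0,0,0],-0.4],[[-0.6,0,-0.4],[0,0,0],-0.4]]}}

```text
time_s: 25.22
tool_pos: [0.5996, -0.1414, 0.1788]
eef_rot: [3.14, 0.003, 1.559]
force: [0.4, 1.0, 1.1]
width: 0.0619
grip_force: 0.0
```

```bash
python3 - <<'E'
from h import *
s=env.get_state(); print(s['time_s'],s['tool_pos'],s['force'])
for n in("scene","side"):
    c=imaging.calibration(n); im,D=imaging.get_image(n); save(n+'9',im)
    W=cloud(c,D); x,y,z=W[...,0],W[...,1],W[...,2]
    m=(abs(x-.6015)<.035)&(abs(y-.045)<.04)&(z>.0625)&(z<.08)
    P=W[m]; print(n,len(P),cv2.minAreaRect((P[:,:2]*1000).astype(np.float32)),np.percentile(P[:,2],[5,50,95]))
    m=(x>.49)&(x<.55)&(abs(y-.045)<.016)&(z>.02)&(z<.06); print('tail',np.percentile(W[m][:,0],[1,5]))
a=cv2.imread('pics/scene9.png')[130:270,290:450]; b=cv2.imread('pics/side9.png')[180:300,270:390]
cv2.imwrite('pics/v9.png',np.hstack([cv2.resize(a,(400,350)),cv2.resize(b,(350,350))]))
E
```

```text
25.225 [ 0.59964159 -0.14137748  0.17878819] [0.366107   0.96068287 1.14705838]
scene 308 ((599.853759765625, 44.67389678955078), (68.40586853027344, 44.68008804321289), 88.65926361083984) [0.06307797 0.06586807 0.06790325]
tail [0.51064929 0.51160731]
side 31 ((602.0979614257812, 28.06793975830078), (34.03984832763672, 43.83390808105469), 89.90866088867188) [0.06263991 0.06408831 0.06645594]
tail [0.5132997  0.51387889]
```

View pics/v9.png

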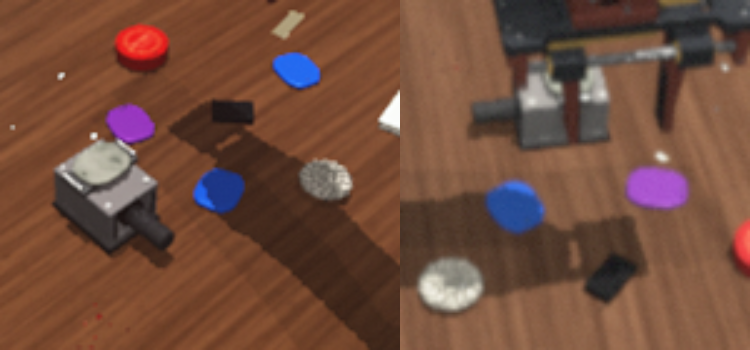

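The tablet lies flat on the window at (100,162) between both stops. The torch tail at (145,225) still sticks out by about 41–42 mm, and the other things are where they were. I'm handing it in.

```bash
python3 -c "
from plant import env
print(env.hand_in())"
```

```text
the job is handed in; nothing more can be done
None
```

The job is handed in at about 25 s of the 72 s allowed: the torch is fully home in the viewing block with about 42 mm of tail out, the jade tablet lies flat on the light window between its stops, and I moved nothing else; the hand-in gave no verdict.

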